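Hold a picture frame's last rail for fastening

TASK

On the shop's repair bench, a picture frame that lacks its fourth side sits in the sprung framing jig. Of the two loose wooden rails take the long one, which is as long as the frame is wide, lay it across the frame's open end with its ends flush with the frame's outer sides and both joints closed, and press it straight against the frame with a steady push of about 10 newtons (6 to 14 is fine, never more than 20). Finish while still holding it pressed like that, so that someone can nail the corners; leave the short rail, the glue bottle and the hammer alone.

Things in the scene. Friction and masses are not known exactly. Their poses are not given: they have to be found in the camera images.
- rail: The long loose rail to be fitted: a straight bar of brown wood 20 mm wide (its x), 240 mm long (its y), 28 mm tall (its z), with a thin dark bead along the middle of its top; 60 to 130 g. It lies flat on the bench to one side of the jig. Origin: centre of its underside. It is symmetric, so either way round fits.
- short_rail: The wrong rail: same section (20 x 28 mm) and wood but only 160 mm long (its y). It lies on the bench on the other side of the jig from the long rail (the two may swap sides). Origin: centre of its underside. Leave alone.
- frame: Brown wooden frame, a U from above, 240 mm wide (y), 28 tall, open end towards the robot. Sides 20 wide, centred at y = +-110, run from x = 0 to 150 mm; cross piece at x = 150 to 170. Origin: middle of the open end, in the plane of the two end faces, at the underside. x points level into the frame (push this way). Fitted rail: origin at x = -10, y = 0, z = 0, its length along y. Moves with the carriage.
- jig: Framing jig fixed on the bench, carrying the frame on its sprung carriage. Its plywood bed, 12 mm thick, 270 mm wide, is where frame and fitted rail lie; it reaches 50 mm out in front of the frame's open end. Origin: on the bench (z = 0) under the middle of the open end (carriage at rest); axes as the frame's.
- carriage (a joint): Travel in metres of the jig's sprung carriage, which carries the frame, along the frame's +x: 0 at rest, 0.030 at its end stop. Springs of 1 N per mm (1000 N/m) push it back, with only about 0.2 N of friction, so 10 mm of travel means a push of about 10 N.
- glue_bottle: White plastic glue bottle, 56 mm in diameter and 150 mm tall, standing on the bench. Origin: centre of its underside. Leave alone.
- hammer: Hammer lying on the bench, handle towards its -x. Leave alone.
Things that resemble listed ones, but are neither listed nor needed, are in the scene too. Leave any blue or turquoise look-alike of the rail alone.

How it is judged (in metres and radians):
On the way, in this order (a step that is already met when the one before it is completed fails the run):
1. the long rail is lifted off the bench (height (world z) of rail above 0.02 m), for 0.1 s.
2. the long rail is across the frame's open end, flush, joints closed, and is pressed with 6 to 14 N for one second (y of rail in the frame of frame between -0.006 and 0.006 m and z of rail in the frame of frame between -0.004 and 0.006 m and x of rail in the frame of frame between -0.0125 and -0.007 m and angle between the y axis of rail and the y axis of frame, either way round below 0.015 rad and angle between rail's own z axis and vertical below 0.08 rad and contact force between rail and frame between 6 and 14 N and contact force between the fingers and rail above 3 N), for 1 s.
At the end, for the whole second after the job is handed in: Robot still pressing the long rail on the frame: force 6 to 14 N (carriage back 5 to 16 mm), fingers pushing on the rail, ends flush within 6 mm, height within 4 mm below to 6 mm above, joints closed within 2.5 mm, parallel within 0.015 rad, upright within 0.08 rad, at rest (all of step 2 and linear speed of rail below 0.01 m/s and value of joint carriage between 0.005 and 0.016 m); the arm keeps its last pose, push and grip.
It fails at once if the rail is pressed against the frame with more than 20 N (contact force between rail and frame above 20 N).
It fails at once if the short rail is disturbed (distance of short_rail from where it was at the start of the episode above 0.03 m).
It fails at once if the glue bottle is disturbed (distance of glue_bottle from where it was at the start of the episode above 0.03 m).
It fails at once if the hammer is disturbed (distance of hammer from where it was at the start of the episode above 0.03 m).
It also fails if it takes over 45 s, if anything falls off the work surface, if the arm or the gripper's body presses on something with over 40 N, if the wrist force passes 120 N, or if a joint passes its speed limit or range.

ROBOT

A 6-joint arm with a two-finger parallel gripper is mounted at the origin on the work surface. World frame = base frame: x ahead of the robot, y to its left, z up, the work surface at z = 0. Lengths are in m, angles in degrees, forces in N, time in s.
With the tool pointing down it reaches from about 0.35 to 1 m from the base axis. Payload 7.1 kg.
Tool frame: the origin (TCP) lies at the very end of the fingers, on their centre line; the grasp point (between the pads) lies 19 mm behind it (arm.tcp_to_grasp is the distance from the TCP to the grasp point, in m); z points along the fingers, y is the line along which they close (so a half turn about z gives the same grasp; the last joint's range is limited). The gripper opens to 85 mm and grips with 20 to 120 N. Pads are 22 mm wide; open, the fingers measure 114 mm over their backs; the gripper's body (76 mm by 85 mm) begins 54 mm behind the grasp point. The pads swing forward as they close: fully open they stand 13 mm farther back than shut.
Start: joints at [-66.807, 24.242, 93.386, -0, 62.372, -1.089], TCP at [0.257, -0.57, 0.231] pointing down, gripper open.
Joint ranges: [-172.04, 172.04], [-51.8, 120.97], [4.93, 147.93], [-75.15, 255.16], [6.16, 154.13], [-145.62, 145.62]. Speed limits (degrees/s): [136.94, 136.94, 172.46, 180, 180, 180].

INTERFACE

Orientations are given as [roll, pitch, yaw] about the fixed x, y, z axes, in that order (R = Rz(yaw) Ry(pitch) Rx(roll)).
In Python, from bench import arm gives the robot as it stands.
- The arm moves only by the shell command python3 -m crank 'ROWS' [FORCE]. ROWS is JSON, a list of rows, each a list of 5 numbers: the shift along the world's x, y, z in m, then the turn about the world's z in degrees, then the closure, from 0 (fully open) to 1 (shut). A call has 1 to 12 rows; each row shifts and turns the commanded pose from where the row before left it; what a row does not reach is not made up. A row lasts 1/12 s, in which the tool goes at most 41.7 mm and 7.16 degrees, less where a joint would pass 70% of its speed; a pose out of reach is approached as far as the arm can. A call with a gripper value outside its range is refused whole. The fingers move at their own pace and stop on an object; FORCE is the grip in N (left out, the last holds). Time passes only in rows, so rows that do not move let the fingers close. It gives the time, the measured TCP pose, the force, the opening and the grip force at its end, in the units of the state.
- arm.read_state(): the state, without advancing time (a new reading comes with each control period).
- arm.capture(name): name is "side" or "top" or "wrist"; returns (picture, depth): 480x640x3 uint8, red, green, blue; 480x640 float32, m along the optical axis (not along the pixel's ray), 0 where there is no reading.
- arm.calibration(name): a dict with "mtx" (3x3 intrinsics, pixels), "D" ([k1, k2, p1, p2, k3] as OpenCV has them; the pictures are not rectified), "R" (3x3) and "t" (3): a world point X has camera coordinates R X + t; the wrist camera has in their place "T_tool_cam" (4x4, takes a point from camera to tool coordinates, whose origin is the TCP and whose axes are the flange's). Camera axes: x right, y down, z forward; pixel columns grow to the right and rows downward; lengths in m; the calibration is good to about 2 mm. A picture is of the moment at which its call begins: read the wrist's pose just before it. calibration takes no time and is no camera call.
- arm.hand_in(): hands the job in; it is judged then, once.
The state is a dict: "clock": time; "joint_pos": joint angles; "joint_vel": joint speeds; "effort": joint torques, N m; "tool_pos": TCP position; "tcp_rot": TCP orientation; "force": force on the tool from outside, world axes, zero at the start; "torque": the same for the moment, N m; "gripper_width": opening from 0.0 (shut) to 1.0 (fully open); "grip_force": force on a finger pad.
Only numpy, scipy, OpenCV 4.12 (cv2) and the standard library are available. Lean on these libraries where they do the work, as an engineer would, in place of code of your own. Each camera call takes 0.05 s, during which the arm holds its last target. There are 200 camera calls.

## Working session

There is one attempt and no reset: what is moved stays moved. The work goes in short steps, Python scripts to look and compute and a shell command to move; the robot and the scene stay as the last step left them, time stands still between calls to the robot, and variables do not carry over. Pictures are saved under pics/ and viewed, at most 10 in all, crops included, and the job is handed in when it is done.

```bash
mkdir -p pics
cat > h.py <<'E'
import numpy as np, cv2
from bench import arm
def save(n,img): cv2.imwrite('pics/'+n+'.png',img[:,:,::-1])
def ray(name,uv,z):
    c=arm.calibration(name); M=np.array(c['mtx'],float);D=np.array(c['D'],float)
    R=np.array(c['R']);t=np.array(c['t'])
    n=cv2.undistortPoints(np.array(uv,float).reshape(-1,1,2),M,D).reshape(-1,2)
    d=np.c_[n,np.ones(len(n))]@R; o=-R.T@t
    return o+d*((z-o[2])/d[:,2])[:,None]
E
python3 - <<'E'
from h import *
for n in('top','side'):
    p,d=arm.capture(n); save(n+'0',p); np.savez(n+'0.npz',p=p,d=d)
    c=arm.calibration(n); print(n,-np.array(c['R']).T@np.array(c['t']),np.array(c['mtx'])[0,0],np.array(c['R'])[2])
print(arm.read_state())
E
```

```text
top [ 0.37699557 -0.00594869  1.74294535] 593.4894029653653 [ 0.0866946  -0.00112535 -0.9962343 ]
side [-0.00129548  1.23316252  0.86620855] 623.737921281389 [ 0.34089492 -0.78730165 -0.51375749]
{'clock': 0.1, 'joint_pos': array([-6.68076069e+01,  2.42811681e+01,  9.34292757e+01,  4.54926261e-04,
        6.23713771e+01, -1.08808853e+00]), 'joint_vel': array([-0.10577406, -0.09231672, -0.18060637, -0.11889816,  0.04522607,
        0.00274591]), 'effort': array([-4.10258253e-04, -5.58424973e+01, -2.82446408e+01, -7.64873903e-06,
        3.06190464e-03,  7.75903800e-06]), 'tool_pos': array([ 0.25683106, -0.5692293 ,  0.23059603]), 'tcp_rot': array([-1.79918201e+02, -1.95642363e-03,  2.42802690e+01]), 'force': array([-0.48411316,  0.66885418,  0.4096682 ]), 'torque': array([-0.01525563, -0.05153512, -0.01537509]), 'grip_force': 0.0, 'gripper_width': 1.0008117584205056}
```

View pics/top0.png

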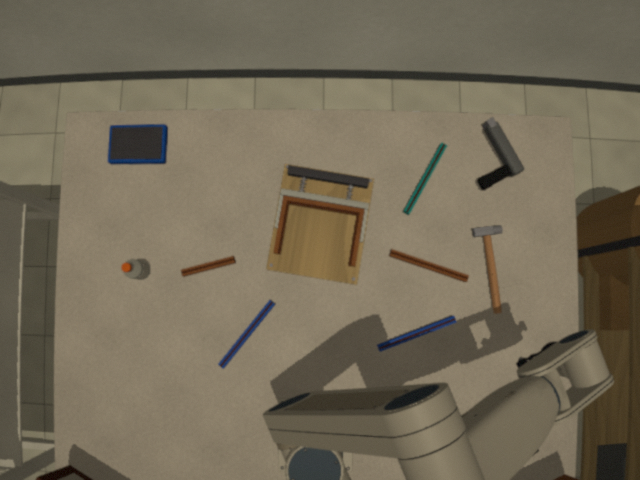

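View pics/side0.png

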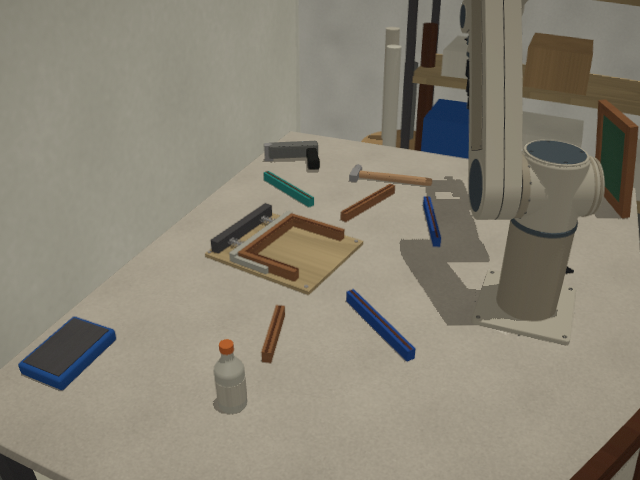

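Top view: the candidates for the long rail are brown (428,265), which is longest at about 82 px, brown (208,266), which is short, blue (247,333), blue (417,333) and teal (425,178). I choose brown (428,265). The side view shows the same rail at (368,202), the frame U at (290,245) and its open end facing the robot. Next I measure it and check a crop.

```bash
cat >> h.py <<'E'
def brown(p,roi):
    hsv=cv2.cvtColor(p,cv2.COLOR_RGB2HSV)
    m=((hsv[...,0]<14)&(hsv[...,1]>110)&(hsv[...,2]>40)).astype(np.uint8)
    k=np.zeros_like(m); x0,y0,x1,y1=roi; k[y0:y1,x0:x1]=1
    return m*k
E
python3 - <<'E'
from h import *
p=np.load('top0.npz')['p']; d=np.load('top0.npz')['d']
for nm,roi,z in(('long',(380,240,475,290),.028),('short',(170,245,245,285),.028),('frame',(265,180,375,275),.04)):
    m=brown(p,roi); n,l,s,_=cv2.connectedComponentsWithStats(m); i=1+s[1:,4].argmax()
    ys,xs=np.nonzero(l==i)
    P=ray('top',np.c_[xs,ys],z)[:,:2]
    r=cv2.minAreaRect(P.astype(np.float32)*1000)
    print(nm,len(xs),r,P.mean(0),'depth',np.median(d[l==i]))
    print(cv2.boxPoints(r))
    # height from depth
    c=arm.calibration('top');M=c['mtx'];u=cv2.undistortPoints(np.c_[xs,ys].astype(float).reshape(-1,1,2),np.array(M),np.array(c['D'])).reshape(-1,2)
    X=(np.c_[u,np.ones(len(u))]*d[ys,xs][:,None]-np.array(c['t']))@np.array(c['R']); print('z',np.percentile(X[:,2],[10,50,90]))
    if nm=='frame': np.save('framepx.npy',P)
c=np.hstack([cv2.resize(p[170:300,x:x+130],(390,390),interpolation=cv2.INTER_CUBIC) for x in(365,255)]); save('crop',c)
E
```

```text
long 498 ((496.15972900390625, -327.074951171875), (237.39930725097656, 20.635356903076172), 71.83757019042969) [ 0.49675082 -0.32607633] depth 1.719228
[[ 449.35602 -436.64444]
 [ 468.96326 -443.07675]
 [ 542.96344 -217.50546]
 [ 523.3562  -211.07315]]
z [0.02238404 0.02799927 0.03337243]
short 335 ((488.9009094238281, 317.5296630859375), (19.875381469726562, 157.7458953857422), 15.331538200378418) [0.4886322  0.31852911] depth 1.7174095
[[458.4626  390.9681 ]
 [500.1712  238.83609]
 [519.33923 244.09122]
 [477.6306  396.22324]]
z [0.02215539 0.02853943 0.03402999]
frame 1060 ((595.519287109375, -5.8430633544921875), (236.59747314453125, 166.5732879638672), 80.99697875976562) [ 0.62692539 -0.00836712] depth 1.7185222
[[ 494.74658  -109.65113 ]
 [ 659.2677   -135.7176  ]
 [ 696.292      97.965004]
 [ 531.7709    124.03148 ]]
z [0.03509677 0.04045129 0.04588073]
```

View pics/crop.png

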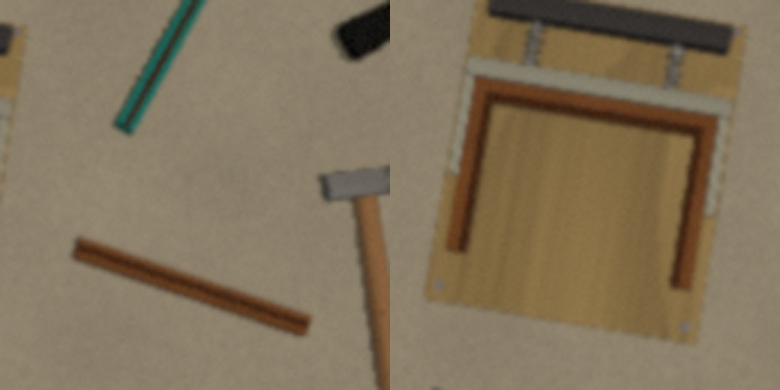

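The crop shows a brown rail with a dark bead at about (190,285), 237 mm long against 240 nominal, so it is the right one. The frame sits on the plywood bed with its open end facing down the image. The rail measures centre (0.496, -0.327), direction 71.8°. The frame measures y axis 81.0°, origin about (0.512, 0.007). Moving above the rail.

```bash
python3 -m crank '[[0.02,0.02,-0.009,4,0],[0.02,0.02,-0.009,4,0],[0.02,0.02,-0.009,4,0],[0.02,0.02,-0.009,4,0],[0.02,0.02,-0.009,4,0],[0.02,0.02,-0.009,4,0],[0.02,0.02,-0.009,4,0],[0.02,0.02,-0.009,4,0],[0.02,0.02,-0.009,4,0],[0.02,0.02,-0.009,4,0],[0.02,0.02,-0.009,4,0],[0.02,0.02,-0.009,3.6,0]]' 25
python3 -m crank '[[0,0,0,0,0],[0,0,0,0,0],[0,0,0,0,0]]'
python3 - <<'E'
from h import *
s=arm.read_state(); p,d=arm.capture('wrist'); save('w1',p); np.savez('w1.npz',p=p,d=d); print(s['tool_pos'],s['tcp_rot'],s['force'])
from scipy.spatial.transform import Rotation as Ro
T=np.array(arm.calibration('wrist')['T_tool_cam']); print(T)
m=brown(p,(0,0,640,480)); n,l,st,ce=cv2.connectedComponentsWithStats(m)
print([(a.tolist(),c.tolist()) for a,c in zip(st,ce) if a[4]>500])
E
```

```text
clock: 1.1
tool_pos: [0.4976, -0.3284, 0.1226]
tcp_rot: [-180.0, -0.0, 72.1]
force: [0.5, -0.8, 0.5]
gripper_width: 0.999
grip_force: 0.0
clock: 1.35
tool_pos: [0.4967, -0.3297, 0.1231]
tcp_rot: [-180.0, 0.0, 71.9]
force: [-0.7, 0.3, 0.0]
gripper_width: 1.0
grip_force: 0.0
[ 0.49674934 -0.32971114  0.12313249] [-1.79963614e+02  2.56278610e-03  7.18671142e+01] [-0.72109478  0.2680769   0.00732786]
[[-7.70706710e-04 -9.53496603e-01 -3.01402777e-01  7.66206498e-02]
 [ 9.99999691e-01 -6.88996205e-04 -3.77405055e-04  1.45796694e-03]
 [ 1.52189069e-04 -3.01402974e-01  9.53496840e-01 -1.43174640e-01]
 [ 0.00000000e+00  0.00000000e+00  0.00000000e+00  1.00000000e+00]]
[([0, 0, 640, 480, 295415], [319.02767970482205, 240.38546451601982]), ([305, 50, 31, 319, 8645], [319.34852515905146, 201.03782533256216]), ([522, 62, 118, 37, 1001], [580.6973026973027, 79.45354645354645]), ([0, 211, 147, 137, 909], [70.01430143014302, 278.4092409240924]), ([371, 378, 67, 43, 1230], [405.8121951219512, 398.6577235772358])]
```

View pics/w1.png

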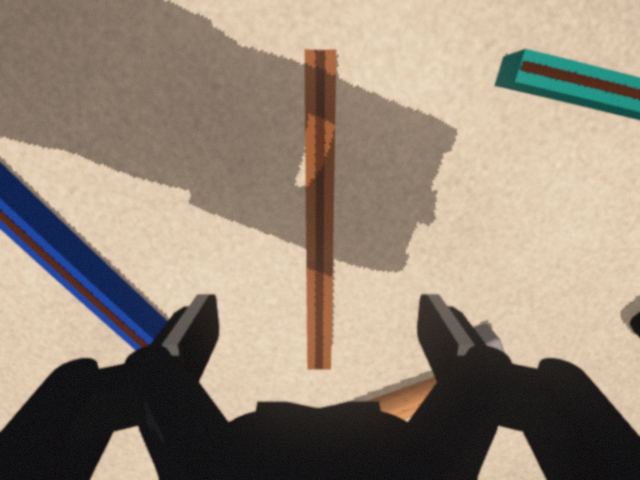

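Wrist view: the whole brown rail runs from (320,50) to (319,369), between the fingers. The hammer handle is behind at (405,395), the blue rail is left and the teal one upper right. Now I measure the rail's centre from this view.

```bash
cat >> h.py <<'E'
from scipy.spatial.transform import Rotation as Ro
def wray(s,uv,z):
    c=arm.calibration('wrist'); T=np.array(c['T_tool_cam'])
    R=Ro.from_euler('xyz',s['tcp_rot'],degrees=True).as_matrix()
    n=cv2.undistortPoints(np.array(uv,float).reshape(-1,1,2),np.array(c['mtx']),np.array(c['D'])).reshape(-1,2)
    d=np.c_[n,np.ones(len(n))]@(R@T[:3,:3]).T; o=s['tool_pos']+R@T[:3,3]
    return o+d*((z-o[2])/d[:,2])[:,None]
E
python3 - <<'E'
from h import *
s=arm.read_state(); p=np.load('w1.npz')['p']
m=brown(p,(295,40,345,380)); n,l,st,_=cv2.connectedComponentsWithStats(m); i=1+st[1:,4].argmax()
ys,xs=np.nonzero(l==i); P=wray(s,np.c_[xs,ys],.028)[:,:2]*1000
r=cv2.minAreaRect(P.astype(np.float32)); print(r)
d=np.load('w1.npz')['d']
u=np.array([58,360]);c=[]
for rr in(58,362):
    cc=xs[ys==rr].mean(); c.append([cc,rr])
W=wray(s,c,.028); print(W, np.degrees(np.arctan2(*(W[0]-W[1])[[1,0]])))
E
```

```text
((499.1615295410156, -329.9810791015625), (238.6538543701172, 19.882205963134766), 71.69398498535156)
[[ 0.53541163 -0.22115401  0.028     ]
 [ 0.46377327 -0.43760434  0.028     ]] 71.68705382221383
```

```bash
python3 -m crank '[[0.001,0,-0.025,0,0],[0,0,-0.025,0,0],[0,0,-0.025,0,0],[0,0,-0.025,0,0],[0,0,-0.012,0,0],[0,0,-0.006,0,0],[0,0,0,0,0],[0,0,0,0,0]]'
python3 -m crank '[[0,0,0,0,0.3],[0,0,0,0,0.6],[0,0,0,0,1],[0,0,0,0,1],[0,0,0,0,1],[0,0,0,0,1],[0,0,0,0,1],[0,0,0,0,1],[0,0,0,0,1],[0,0,0,0,1]]' 30
```

```text
clock: 2.07
tool_pos: [0.4983, -0.3304, 0.0061]
tcp_rot: [179.9, 0.0, 71.8]
force: [-1.1, -0.3, -0.0]
gripper_width: 1.002
grip_force: 0.0
clock: 2.9
tool_pos: [0.4984, -0.3298, 0.0058]
tcp_rot: [180.0, 0.0, 71.9]
force: [-0.9, 0.6, 6.5]
gripper_width: 0.225
grip_force: 30.5
```

```bash
python3 -m crank '[[0,0,0.015,0,1],[0,0,0.02,0,1],[0,0,0.02,0,1],[0,0,0.02,0,1],[0,0,0,0,1],[0,0,0,0,1]]'
python3 -m crank '[[-0.001,0.01,0,0.5,1],[-0.001,0.02,0,0.7,1],[-0.0015,0.03,0,0.8,1],[-0.0015,0.035,0,0.8,1],[-0.0015,0.035,0,0.8,1],[-0.0015,0.035,0,0.9,1],[-0.0015,0.035,0,0.9,1],[-0.0015,0.035,0,0.9,1],[-0.0015,0.035,0,0.8,1],[-0.0015,0.035,0,0.8,1],[-0.001,0.025,0,0.7,1],[-0.001,0.012,0,0.6,1]]'
python3 -m crank '[[0,0,0,0,1],[0,0,0,0,1],[0,0,0,0,1],[0,0,0,0,1]]'
python3 - <<'E'
from h import *
p,d=arm.capture('top'); save('top1',p); np.savez('top1.npz',p=p,d=d)
s=arm.read_state();p2,d2=arm.capture('wrist'); save('w2',p2); np.savez('w2.npz',p=p2,d=d2)
save('both',np.hstack([cv2.resize(p[170:320,240:400],(400,375)),cv2.resize(p2,(400,300))[:300].copy() if 0 else cv2.copyMakeBorder(cv2.resize(p2,(400,300)),0,75,0,0,0)]))
E
```

```text
clock: 3.4
tool_pos: [0.4985, -0.33, 0.0811]
tcp_rot: [179.9, 0.0, 71.9]
force: [-0.1, -0.5, -0.7]
gripper_width: 0.23
grip_force: 29.7
clock: 4.4
tool_pos: [0.48, 0.0153, 0.079]
tcp_rot: [-179.8, 0.0, 81.3]
force: [0.5, 0.1, -0.1]
gripper_width: 0.226
grip_force: 29.7
clock: 4.73
tool_pos: [0.4819, 0.0113, 0.08]
tcp_rot: [-180.0, 0.0, 81.0]
force: [0.4, -0.8, -1.6]
gripper_width: 0.225
grip_force: 29.7
```

View pics/both.png

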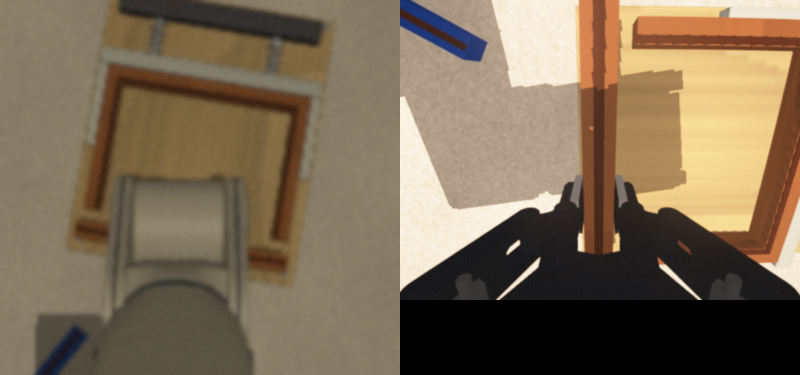

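The left (top) panel shows the rail held level across the open end, with its ends at crop (78,228) and (285,260), parallel to the frame. The right (wrist) panel shows the rail between the pads, left of the frame's side end at (635,32). Now I measure the ends against the frame.

Run:
```python
from h import *
p=np.load('top1.npz')['p'];d=np.load('top1.npz')['d']
c=arm.calibration('top');R=np.array(c['R']);t=np.array(c['t'])
m=brown(p,(262,180,380,285)); ys,xs=np.nonzero(m)
u=cv2.undistortPoints(np.c_[xs,ys].astype(float).reshape(-1,1,2),np.array(c['mtx']),np.array(c['D'])).reshape(-1,2)
X=(np.c_[u,np.ones(len(u))]*d[ys,xs][:,None]-t)@R
for z,sel in((.102,X[:,2]>.07),(.04,X[:,2]<.07)):
    q=np.c_[xs,ys][sel]; P=ray('top',q,z)[:,:2]*1000
    a=np.radians(81); ey=np.array([np.cos(a),np.sin(a)]); ex=np.array([ey[1],-ey[0]])
    o=np.array([511.6,7.4]); f=np.c_[(P-o)@ex,(P-o)@ey]
    print(z,len(q),np.median(X[sel,2]),'x',f[:,0].min(),f[:,0].max(),'y',f[:,1].min(),f[:,1].max(), cv2.minAreaRect(P.astype(np.float32)))
    if z>.1:
        for k in(f[:,1]>60,f[:,1]<-60): print('end mean',f[k].mean(0),k.sum())
# wrist: nearest frame side end & rail
s=arm.read_state();w=np.load('w2.npz')['p'];dw=np.load('w2.npz')['d'];print(s['tool_pos'])
```

```text
0.102 164 0.10312127892594974 x -40.02231615762096 149.45041096534803 y -117.79454244648535 116.49373740716003 ((563.262939453125, -3.224609375), (234.0126495361328, 188.7934112548828), 79.83233642578125)
end mean [-28.01766615 100.07808628] 76
end mean [-27.65589626 -97.47057042] 87
0.04 1048 0.040677148618222525 x 0.7219376544940074 168.24997289905923 y -118.62365759023761 118.52260858794047 ((595.30078125, -6.00439453125), (237.0263671875, 167.50416564941406), 81.1471176147461)
[0.48201964 0.01130161 0.08019615]
```

```bash
python3 -m crank '[[0,0.0005,-0.015,0,1],[0,0,-0.02,0,1],[0,0,-0.015,0,1],[0,0,-0.008,0,1],[0,0,0,0,1],[0,0,0,0,1]]'
python3 -m crank '[[0,0,-0.001,0,1],[0,0,-0.001,0,1],[0,0,0,0,1],[0,0,0,0,1],[0,0,0,0,1]]'
python3 - <<'E'
from h import *
f=[];z=[]
for i in range(5):
    arm.capture('side');s=arm.read_state();f.append(s['force']);z.append(s['tool_pos'])
print(np.mean(f,0),np.mean(z,0))
E
```

```text
clock: 5.33
tool_pos: [0.4819, 0.0124, 0.0222]
tcp_rot: [-180.0, 0.0, 81.0]
force: [-0.7, -0.6, -0.8]
gripper_width: 0.228
grip_force: 29.7
clock: 5.75
tool_pos: [0.4823, 0.0128, 0.0207]
tcp_rot: [180.0, -0.0, 81.1]
force: [0.4, 0.1, -1.2]
gripper_width: 0.227
grip_force: 29.7
[-0.02254175 -0.04210159 -0.85545762] [0.48213347 0.01285996 0.02049513]
```

```bash
python3 -m crank '[[0.0035,-0.0006,-0.001,0,1],[0.0035,-0.0006,0,0,1],[0.0035,-0.0008,0,0,1],[0.003,-0.0007,0,0,1],[0,0,0,0,1],[0,0,0,0,1]]'
python3 -m crank '[[0.001,-0.0002,0,0,1],[0.001,-0.0002,0,0,1],[0.001,-0.0002,0,0,1],[0.001,-0.0002,0,0,1],[0,0,0,0,1],[0,0,0,0,1],[0,0,0,0,1]]'
cat >> h.py <<'E'
def avg(n=6):
    f=[];z=[];t=[]
    for i in range(n):
        arm.capture('side');s=arm.read_state();f.append(s['force']);z.append(s['tool_pos']);t.append(s['torque'])
    print('F',np.mean(f,0),'P',np.mean(z,0),'T',np.mean(t,0),s['tcp_rot'],s['clock'])
E
python3 -c "
from h import *; avg()"
```

```text
clock: 6.5
tool_pos: [0.4958, 0.01, 0.0193]
tcp_rot: [180.0, -0.0, 81.1]
force: [-0.4, 0.7, -0.1]
gripper_width: 0.224
grip_force: 29.7
clock: 7.08
tool_pos: [0.4995, 0.0093, 0.0193]
tcp_rot: [-180.0, 0.0, 81.1]
force: [0.7, 0.2, -0.7]
gripper_width: 0.228
grip_force: 29.7
F [-0.38697757 -0.10010052 -1.41280773] P [0.49947307 0.00932798 0.01931849] T [ 0.0070814   0.00431122 -0.01568517] [ 1.79999385e+02 -6.12288168e-04  8.10788883e+01] 7.3833
```

```bash
python3 -m crank '[[0.001,-0.0002,0,0,1],[0.001,-0.0001,0,0,1],[0.001,-0.0002,0,0,1],[0.001,-0.0001,0,0,1],[0,0,0,0,1],[0,0,0,0,1],[0,0,0,0,1]]'; 
python3 -c "
from h import *; avg()"
```

```text
clock: 7.97
tool_pos: [0.5033, 0.0087, 0.0192]
tcp_rot: [-180.0, 0.0, 81.1]
force: [-1.9, -0.2, -0.6]
gripper_width: 0.227
grip_force: 29.8
F [-1.7896706   0.02650177 -0.08595073] P [0.50327478 0.00870784 0.01924765] T [ 0.00944355  0.3118286  -0.0410684 ] [-1.79973497e+02  4.76202328e-03  8.10813959e+01] 8.2667
```

```bash
python3 -m crank '[[0.001,-0.0002,0,0,1],[0.001,-0.0001,0,0,1],[0.001,-0.0002,0,0,1],[0.001,-0.0001,0,0,1],[0.001,-0.0002,0,0,1],[0,0,0,0,1],[0,0,0,0,1],[0,0,0,0,1]]'; 
python3 -c "
from h import *; avg()
p,d=arm.capture('wrist'); save('w3',p); p,d=arm.capture('top'); np.savez('top2.npz',p=p,d=d)
save('t3',np.hstack([cv2.resize(p[170:320,240:400],(400,375)),cv2.copyMakeBorder(cv2.resize(cv2.imread('pics/w3.png')[:,:,::-1],(400,300)),0,75,0,0,0)]))"
```

```text
clock: 8.93
tool_pos: [0.5076, 0.008, 0.0192]
tcp_rot: [-179.9, 0.0, 81.1]
force: [-6.5, 1.2, 2.4]
gripper_width: 0.225
grip_force: 30.2
F [-5.72090133  1.61713858  2.99650035] P [0.50758998 0.00800865 0.01923602] T [ 0.21918959  0.86153416 -0.04717023] [-1.79887215e+02  1.21181616e-02  8.10809272e+01] 9.2333
```

View pics/t3.png

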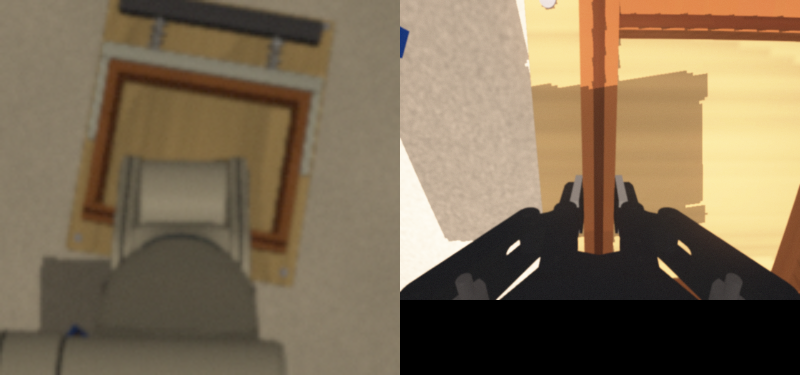

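The left panel shows the rail closed on both sides of the frame and parallel, with ends flush at crop (85,213) and (290,245). The wrist panel shows no gap at the joint near (615,35). The push is about 6 N, so I press about 4 mm further.

```bash
python3 -m crank '[[0.001,-0.0002,0.0003,0,1],[0.001,-0.0001,0.0002,0,1],[0.001,-0.0002,0,0,1],[0.001,-0.0001,0,0,1],[0,0,0,0,1],[0,0,0,0,1],[0,0,0,0,1],[0,0,0,0,1],[0,0,0,0,1],[0,0,0,0,1]]'
python3 - <<'E'
from h import *
avg()
p,d=arm.capture('top'); np.savez('top3.npz',p=p,d=d)
m=brown(p,(262,180,380,285)); n,l,st,_=cv2.connectedComponentsWithStats(m); 
print(st[st[:,4]>100])
ys,xs=np.nonzero(m); P=ray('top',np.c_[xs,ys],.04)[:,:2]*1000
a=np.radians(81); ey=np.array([np.cos(a),np.sin(a)]); ex=np.array([ey[1],-ey[0]])
f=np.c_[(P-[511.6,7.4])@ex,(P-[511.6,7.4])@ey]
print('x',f[:,0].min(),f[:,0].max())
lo=f[:,0]<8; hi=f[:,0]>20
for k in(lo,hi): print('y',f[k,1].min(),f[k,1].max())
for k in(f[:,1]>95,f[:,1]<-95): print('back edge',np.sort(f[k,0])[:4],'front',f[k,0].max())
E
```

```text
clock: 10.17
tool_pos: [0.5101, 0.0076, 0.0193]
tcp_rot: [-179.7, 0.0, 81.1]
force: [-8.3, 3.1, 2.0]
gripper_width: 0.223
grip_force: 30.1
F [-7.82677925  2.21139269  1.55775868] P [0.51011321 0.00760446 0.0192531 ] T [ 0.44490628  1.24210275 -0.04565081] [-1.79722525e+02  2.50251768e-02  8.10785936e+01] 10.4667
[[     0      0    640    480 305970]
 [   273    193     92     77   1230]]
x -11.497049975242998 177.0003843481936
y -117.24585513550693 118.61112583085587
y -118.62365759023761 119.01476289385677
back edge [-9.2489987  -8.78774881 -8.77147881 -8.30994255] front 177.0003843481936
back edge [-11.49704998 -11.02246085 -10.07714688  -9.60241048] front 175.81624080739684
```

```bash
python3 -m crank '[[0.001,-0.0002,0,0,1],[0.0008,-0.0001,0,0,1],[0,0,0,0,1],[0,0,0,0,1],[0,0,0,0,1],[0,0,0,0,1],[0,0,0,0,1],[0,0,0,0,1],[0,0,0,0,1],[0,0,0,0,1],[0,0,0,0,1],[0,0,0,0,1]]'
python3 -m crank '[[0,0,0,0,1],[0,0,0,0,1],[0,0,0,0,1],[0,0,0,0,1],[0,0,0,0,1],[0,0,0,0,1],[0,0,0,0,1],[0,0,0,0,1]]'
python3 - <<'E'
from h import *
avg()
p,d=arm.capture('top')
a=np.radians(81); ey=np.array([np.cos(a),np.sin(a)]); ex=np.array([ey[1],-ey[0]])
m=brown(p,(262,180,380,285)); ys,xs=np.nonzero(m); P=ray('top',np.c_[xs,ys],.04)[:,:2]*1000
f=np.c_[(P-[511.6,7.4])@ex,(P-[511.6,7.4])@ey]
# compare line fits: rail back edge vs frame cross-piece, sampled by pixel column
for nm,g in(('whole',f),): 
    print('x',g[:,0].min(),g[:,0].max())
for k in(f[:,0]<8,f[:,0]>20): print('y',f[k,1].min(),f[k,1].max())
r=f[(f[:,0]<9)&(abs(f[:,1])>75)]; c=f[f[:,0]>155]
for q in(r,c):
    print('end-to-end mean x',[q[(s*q[:,1]>75)&(s*q[:,1]<118),0].mean() for s in(1,-1)])
s_,_=arm.capture('side'); w,_=arm.capture('wrist')
save('fin',np.hstack([cv2.resize(s_[190:310,190:380],(400,300)),cv2.resize(w[:300],(400,300))]))
E
```

```text
clock: 11.52
tool_pos: [0.5115, 0.0074, 0.0193]
tcp_rot: [-179.7, 0.0, 81.1]
force: [-9.0, 2.1, 3.5]
gripper_width: 0.226
grip_force: 30.3
clock: 12.18
tool_pos: [0.5115, 0.0074, 0.0193]
tcp_rot: [-179.7, 0.0, 81.1]
force: [-9.2, 2.6, 2.8]
gripper_width: 0.229
grip_force: 30.3
F [-9.41428833  3.41778596  3.15337104] P [0.51147105 0.00738403 0.01925409] T [ 0.52605588  1.42200487 -0.05527649] [-1.79673599e+02  2.81929592e-02  8.10774034e+01] 12.4833
x -10.082066192936502 178.37909026106246
y -115.85610426717943 117.25393976618327
y -118.34794116848423 119.21737226619092
end-to-end mean x [np.float64(-0.5682405804383132), np.float64(-0.6946200221902401)]
end-to-end mean x [np.float64(167.1684129537683), np.float64(167.10231657168)]
```

View pics/fin.png

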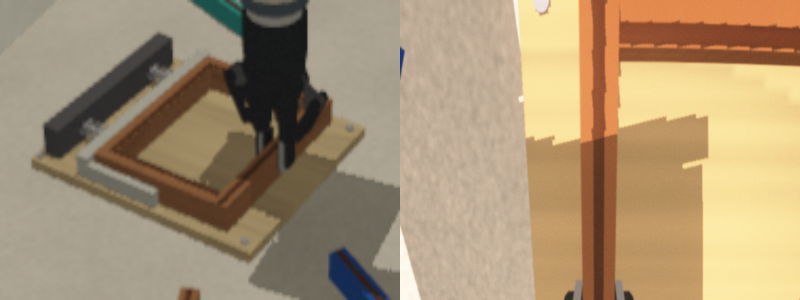

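The side crop shows the rail closing the frame at both corners, (228,215) and (330,110), level with the frame top. The wrist crop shows a closed, flush joint at (618,40). The push is about 10 N, the carriage travel about 10 mm, and it has been held for over a second.

```bash
python3 -c "
from bench import arm; print(arm.hand_in())"
```

```text
the job is handed in; nothing more can be done
None
```

I handed the job in with the long rail held across the frame's open end, joints closed and ends flush in the camera views, under a measured push of about 10 N (about 10 mm of carriage travel); the hand-in gave no verdict.

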